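# Stack a prop flower and weigh it down with the full tin

## Task

Build the flower on the round plywood stand, hubs upward and each piece centred on the one below: the purple layer first, the yellow layer on its hub, then the red layer on the yellow one's hub. Finally stand the full paint tin upright, centred on the red hub, to weigh the stack down, and stand the empty tin, which looks just the same, upright in the blue tray: feel which is which when you lift them. Do not upset the glass jar of brushes or push it out of its place.

Things in the scene. Friction and masses are not known exactly. Their poses are not given: they have to be found in the camera images.
- purple_layer: Rigid purple flower layer: a flat plate of six round petals with thin yellow veins, 144 mm across, about 0.15 kg. On its centre stands a pale wooden hub, 50 mm across and 25 mm tall, to grip it by: the plate is 5 mm thick and lies flat, so the hub's flat top is 30 mm above the underside. Hubs carry the next layer's underside; nothing interlocks. Origin: centre of the underside; z up; turning about z does not matter.
- yellow_layer: Rigid yellow flower layer: a flat plate of eight petals, 120 mm across, about 0.11 kg. On its centre stands a pale wooden hub, 50 mm across and 25 mm tall, to grip it by: the plate is 5 mm thick and lies flat, so the hub's flat top is 30 mm above the underside. Hubs carry the next layer's underside; nothing interlocks. Origin: centre of the underside; z up; turning about z does not matter.
- red_layer: Rigid red flower layer: a flat plate of five petals, 100 mm across, about 0.08 kg. On its centre stands a pale wooden hub, 50 mm across and 25 mm tall, to grip it by: the plate is 5 mm thick and lies flat, so the hub's flat top is 30 mm above the underside. Hubs carry the next layer's underside; nothing interlocks. Origin: centre of the underside; z up; turning about z does not matter.
- stand: Round plywood assembly stand, a disc 124 mm across and 12 mm tall with a flat top and a thin white painted ring (60 mm across) round its centre; fixed to the table. Origin: centre of the underside, on the table; z up.
- tin_1: One of two paint tins that look exactly alike (white with a green band, steel lid and bottom), an upright closed cylinder 64 mm across and 80 mm tall. One of the two is full (about 0.42 kg), the other empty (about 0.09 kg); only the weight felt when it is lifted tells which, and neither name nor place does. Origin: centre of the underside; z up.
- tin_2: One of two paint tins that look exactly alike (white with a green band, steel lid and bottom), an upright closed cylinder 64 mm across and 80 mm tall. One of the two is full (about 0.42 kg), the other empty (about 0.09 kg); only the weight felt when it is lifted tells which, and neither name nor place does. Origin: centre of the underside; z up.
- tray: Shallow open blue plastic tray for empties, 100 by 100 mm outside and 25 mm tall, walls and floor 4 mm thick (inside 92 by 92 mm); fixed to the table. Origin: centre of the underside; x and y along its sides, z up.
- brush_jar: Glass jar with a purple band and three brushes in it, 44 mm across, jar 55 mm tall, brushes up to 105 mm; loose, to be left standing where it is. Origin: centre of the underside; z up.
Not all that is in view belongs to the job. Of the things that look like the tray, take the one that is farthest to the robot's left at the start.

How it is judged:
By the outcome, as a careful person would: the job done as asked, in the order asked, and still so for the second after the job is handed in, with the robot touching nothing.
It also fails if it takes over 144 s, if anything falls off the work surface, if the arm or the gripper's body presses on something with over 40 N, if the wrist force passes 120 N, or if a joint passes its speed limit or range.

## Robot

A 7-joint arm with a two-finger parallel gripper is mounted at the origin on the work surface. World frame = base frame: x ahead of the robot, y to its left, z up, the work surface at z = 0. Lengths are in mm, angles in rad, forces in N, time in s.
With the tool pointing down it reaches from about 425 to 925 mm from the base axis. Payload 6.8 kg.
Tool frame: the origin (TCP) lies at the very end of the fingers, on their centre line; the grasp point (between the pads) lies 19 mm behind it; z points along the fingers, y is the line along which they close (so a half turn about z gives the same grasp; the last joint's range is limited). The gripper opens to 85 mm and grips with 20 to 120 N. Pads are 22 mm wide; open, the fingers measure 114 mm over their backs; the gripper's body (76 mm by 85 mm) begins 54 mm behind the grasp point. The pads swing forward as they close: fully open they stand 13 mm farther back than shut.
Start: joints at [1.097, 0.477, 0.022, 1.555, -0.011, 1.109, -0.083], TCP at [241.455, -630.354, 231.308] pointing down, gripper open.
Joint ranges: [-2.96, 2.96], [-0.34, 2.1], [-1.41, 1.46], [0.24, 2.44], [-1.37, 4.51], [0.17, 1.92], [-2.96, 2.96]. Speed limits (rad/s): [2.39, 2.39, 3.14, 3.14, 3.14, 3.14, 3.14].

## Interface

Orientations are given as [roll, pitch, yaw] about the fixed x, y, z axes, in that order (R = Rz(yaw) Ry(pitch) Rx(roll)).
In Python, from workcell import env gives the robot as it stands.
- The arm moves only by the tool drive_tool, never from a script. Its argument "rows" is a list that holds one entry, the list of rows, each a list of 7 numbers: the shift along the tool's x, y, z each as a share of 500 mm, from -1 to 1, then the turn, a rotation vector about the tool's x, y, z each as a share of pi/4 rad, from -1 to 1, then the opening, from 0 (shut) to 1 (fully open). A call has 1 to 8 rows; each row is the pose to reach, as a shift and turn from the pose commanded when the call began, along the tool's axes at that moment; what a row does not reach only later rows make up. A row lasts 1/10 s, in which the tool goes at most 50 mm and 8.59 degrees, less where a joint would pass 70% of its speed; a pose out of reach is approached as far as the arm can. A call with a number of a shift or a turn outside -1 to 1 is refused whole. A call with a gripper value outside its range is refused whole. The fingers move at their own pace and stop on an object; "force" is the grip in N (left out, the last holds). Time passes only in rows, so rows that repeat a pose let the fingers close. It gives the time, the measured TCP pose, the force, the opening and the grip force at its end, in the units of the state.
- env.get_state(): the state, without advancing time (a new reading comes with each control period).
- env.snapshot(name): name is "side" or "top" or "wrist"; returns a dict with "image" (384x512x3 uint8, red, green, blue), "vfov" (degrees; the focal length in pixels is half the picture's height over the tangent of half this angle, whatever the lens; pixels are square), "cx", "cy" (the principal point, pixels), "rvec" (rotation vector, rad) and "tvec" (3), from world to camera coordinates, as OpenCV has them; the wrist camera has in their place "T_tool_cam" (4x4, takes a point from camera to tool coordinates, whose origin is the TCP and whose axes are the flange's). Camera axes: x right, y down, z forward; pixel columns grow to the right and rows downward; lengths in mm; the calibration is good to about 2 mm. A picture is of the moment at which its call begins: read the wrist's pose just before it. There is no depth.
- env.job_done(): hands the job in; it is judged then, once.
The state is a dict: "clock": time; "joints": joint angles; "joint_velocities": joint speeds; "joint_efforts": joint torques, N m; "position": TCP position; "eef_rot": TCP orientation; "contact_force": force on the tool from outside, world axes, zero at the start; "torque": the same for the moment, N m; "opening": opening from 0.0 (shut) to 1.0 (fully open); "grip_force": force on a finger pad.
Only numpy, scipy, OpenCV 4.12 (cv2) and the standard library are available. Lean on these libraries where they do the work, as an engineer would, in place of code of your own. Each camera call takes 0.05 s, during which the arm holds its last target. There are 200 camera calls.

## Working session

There is one attempt and no reset: what is moved stays moved. The work goes in short steps, Python scripts to look and compute and a tool call to move; the robot and the scene stay as the last step left them, time stands still between calls to the robot, and variables do not carry over. Pictures are saved under pics/ and viewed, at most 14 in all, crops included, and the job is handed in when it is done.

Besides the shell and the picture viewer there is one more tool, called after "Emit:" as name(argument=value, ...), one argument or row to a line, values as JSON. drive_tool: Moves the arm, as the interface text tells. Shift numbers are shares of 500 mm and turn numbers shares of pi/4 rad, none past 1 either way. Its arguments: {"type":"object","properties":{"rows":{"type":"array"},"force":{"type":"number"}},"required":["rows"]}

```bash
ls; mkdir -p pics; cat > h.py <<'E'
import numpy as np, cv2
from workcell import env
from scipy.spatial.transform import Rotation as R
def K(s):
    h=s["image"].shape[0]; f=h/2/np.tan(np.radians(s["vfov"])/2)
    return np.array([[f,0,s["cx"]],[0,f,s["cy"]],[0,0,1]])
def cam(s,st=None):
    "camera centre and R cam->world"
    if "rvec" in s:
        Rw=cv2.Rodrigues(np.array(s["rvec"],float))[0]; return -Rw.T@np.array(s["tvec"],float), Rw.T
    Rt=R.from_euler('xyz',st["eef_rot"]).as_matrix(); T=np.array(s["T_tool_cam"])
    return np.array(st["position"])+Rt@T[:3,3], Rt@T[:3,:3]
def px2w(s,uv,z,st=None):
    c,Rc=cam(s,st); d=Rc@np.linalg.inv(K(s))@np.array([uv[0],uv[1],1.]); return c+d*(z-c[2])/d[2]
def save(s,n,k=1): 
    im=cv2.cvtColor(s["image"],cv2.COLOR_RGB2BGR); cv2.imwrite(f"pics/{n}.png",cv2.resize(im,None,fx=k,fy=k,interpolation=cv2.INTER_CUBIC))
E
python3 - <<'E'
from h import *
st=env.get_state(); print(st)
for n in("top","side","wrist"):
    s=env.snapshot(n); save(s,n+"0",1.5); np.save(f"{n}0.npy",s,allow_pickle=True); print({k:v for k,v in s.items() if k!="image"}, cam(s,st)[0])
E
```

```text
pics
{'clock': 0.0, 'joints': array([ 1.09689205,  0.47779996,  0.02232645,  1.55644182, -0.01152229,
        1.10931323, -0.08312529]), 'joint_velocities': array([-0.00166633, -0.00093716, -0.0002473 , -0.00111764,  0.00121039,
       -0.00122245, -0.00060534]), 'joint_efforts': array([-7.10499880e-04, -5.96453297e+01,  1.60793200e+00, -2.81196177e+01,
        1.24824891e-02,  9.36980650e-03,  2.33537810e-05]), 'position': array([ 241.23558993, -629.78579988,  230.32961978]), 'eef_rot': array([-3.13976125e+00,  1.10555657e-04,  3.65802649e-01]), 'contact_force': array([ 0.0252687 , -0.38906318, -0.71422372]), 'torque': array([-0.01537413,  0.00045356,  0.00555078]), 'grip_force': 0.0, 'opening': 0.9974739365288663}
{'vfov': 52.045216171831335, 'cx': 252.93332650782995, 'cy': 192.20675595362806, 'rvec': array([ 2.16624442, -2.13106883,  0.1089228 ]), 'tvec': array([ -14.9484766 ,  426.19475619, 1321.55848754])} [ 262.67655403  -37.16062153 1363.08560968]
{'vfov': 57.261150383746305, 'cx': 261.2243688039648, 'cy': 194.32480863190756, 'rvec': array([ 0.52451869, -2.75700583,  1.10699435]), 'tvec': array([ 376.99591704,  155.47884644, 1108.01612477])} [126.72043226 748.36762198 904.37114081]
{'vfov': 62.0873929406164, 'cx': 257.2245902623717, 'cy': 187.30430173633562, 'T_tool_cam': array([[ 6.74136429e-04, -9.53873180e-01, -3.00209098e-01,
         7.73950597e+01],
       [ 9.99999464e-01,  4.07132738e-04,  9.51946728e-04,
        -2.72337630e-01],
       [-7.85811501e-04, -3.00209579e-01,  9.53872943e-01,
        -1.42369171e+02],
       [ 0.00000000e+00,  0.00000000e+00,  0.00000000e+00,
         1.00000000e+00]])} [ 313.52050482 -602.08520392  372.69049329]
```

View pics/top0.png

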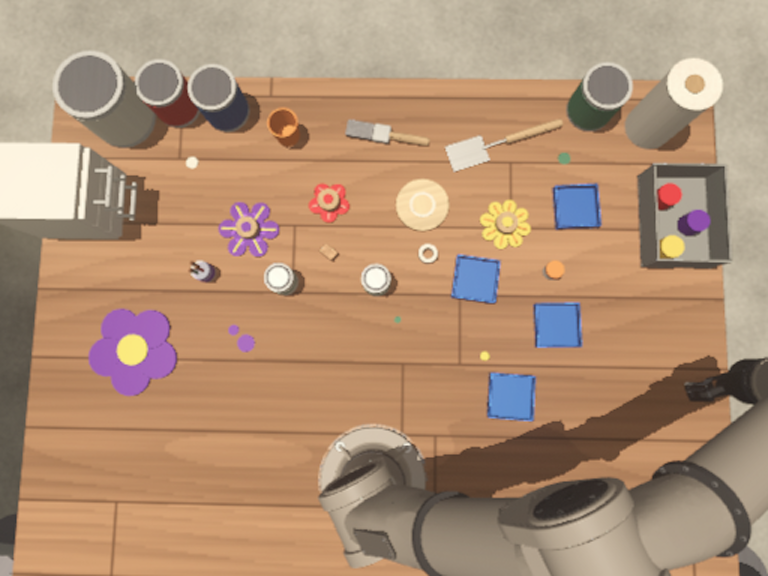

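View pics/side0.png

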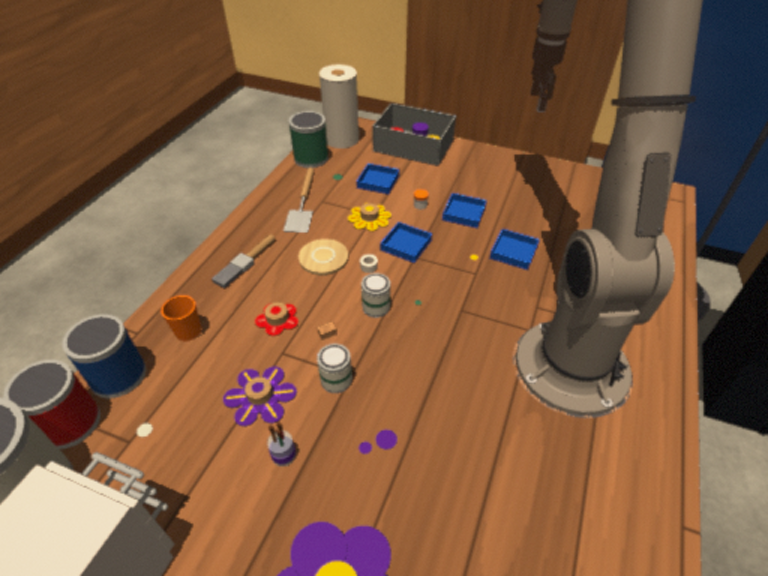

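The top view (1.5x pixels) shows purple at (248,229), red (329,201), stand (422,204), yellow (505,224), tins (280,278) and (376,279) and the jar (202,271). There are four blue trays, and the leftmost is at (475,279).

```bash
python3 - <<'E'
from h import *
s=np.load("top0.npy",allow_pickle=True).item(); im=s["image"]; hsv=cv2.cvtColor(im,cv2.COLOR_RGB2HSV)
P=dict(purple=(248,229,30,(125,60,40),(165,255,255)),red=(329,201,22,(0,190,120),(4,255,255)),yellow=(505,224,27,(22,150,140),(35,255,255)),tray=(475,279,30,(100,120,50),(125,255,255)))
for n,(u,v,r,lo,hi) in P.items():
    m=cv2.inRange(hsv,lo,hi); mm=np.zeros_like(m); cv2.circle(mm,(int(u/1.5),int(v/1.5)),int(r/1.5)+3,255,-1); m&=mm
    pts=cv2.findNonZero(m); c,rad=cv2.minEnclosingCircle(pts); print(n,c,rad,len(pts),pts.reshape(-1,2).mean(0), px2w(s,c,4).round(1), cv2.minAreaRect(pts))
for n,uv,z in [("stand",(422,204.5),12),("tinL",(279,276),80),("tinR",(375.5,278),80),("jar",(200,268),55),("purplehub",(247,226),30),("redhub",(329,199),30),("yelhub",(507,222),30),("tray",(475.5,279),12),("cup",(284,125),30)]:
    p=px2w(s,(uv[0]/1.5-.17,uv[1]/1.5-.17),z); print(n,p.round(1),np.hypot(*p[:2]).round())
d=np.load("side0.npy",allow_pickle=True).item()
for n,uv,z in [("stand",(323,255),12),("tinL",(334,357),80),("tinR",(376,284),80),("purplehub",(259,387),30),("redhub",(275,314),30),("yelhub",(370,210),30)]:
    p=px2w(d,(uv[0]/1.5-.17,uv[1]/1.5-.17),z); print("side",n,p.round(1))
E
```

```text
purple (165.5, 152.5) 20.11228370666504 652 [165.80674847 152.69171779] [566.  304.7   4. ] ((165.5, 152.5), (35.0, 39.0), 90.0)Traceback (most recent call last):
  File "<stdin>", line 6, in <module>
cv2.error: OpenCV(4.12.0) /io/opencv/modules/imgproc/src/shapedescr.cpp:201: error: (-215:Assertion failed) count >= 0 && (depth == CV_32F || depth == CV_32S) in function 'minEnclosingCircle'
```

```bash
python3 - <<'E'
from h import *
s=np.load("top0.npy",allow_pickle=True).item(); im=s["image"]; hsv=cv2.cvtColor(im,cv2.COLOR_RGB2HSV)
P=dict(purple=(248,229,30,(125,60,40),(165,255,255)),red=(329,201,22,(0,170,120),(179,255,255)),yellow=(505,224,27,(20,150,140),(35,255,255)),tray=(475,279,30,(100,120,50),(125,255,255)))
for n,(u,v,r,lo,hi) in P.items():
    m=cv2.inRange(hsv,lo,hi); mm=np.zeros_like(m); cv2.circle(mm,(int(u/1.5),int(v/1.5)),int(r/1.5)+3,255,-1); m&=mm
    pts=cv2.findNonZero(m)
    if pts is None: print(n,None); continue
    c,rad=cv2.minEnclosingCircle(pts); print(n,c,rad,len(pts),pts.reshape(-1,2).mean(0), px2w(s,c,4).round(1), cv2.minAreaRect(pts))
for n,uv,z in [("stand",(422,204.5),12),("tinL",(279,276),80),("tinR",(375.5,278),80),("jar",(200,268),55),("purplehub",(247,226),30),("redhub",(329,199),30),("yelhub",(507,222),30),("tray",(475.5,279),12),("cup",(284,125),30)]:
    p=px2w(s,(uv[0]/1.5-.17,uv[1]/1.5-.17),z); print(n,p.round(1),np.hypot(*p[:2]).round())
d=np.load("side0.npy",allow_pickle=True).item()
for n,uv,z in [("stand",(323,255),12),("tinL",(334,357),80),("tinR",(376,284),80),("purplehub",(259,387),30),("redhub",(275,314),30),("yelhub",(370,210),30)]:
    p=px2w(d,(uv[0]/1.5-.17,uv[1]/1.5-.17),z); print("side",n,p.round(1))
E
```

```text
purple (165.5, 152.5) 20.11228370666504 652 [165.80674847 152.69171779] [566.  304.7   4. ] ((165.5, 152.5), (35.0, 39.0), 90.0)
red (224.5, 139.5) 0.7072067856788635 2 [224.5 139.5] [615.8  96.6   4. ] ((224.5, 139.5), (1.4142135381698608, 0.0), 135.0)
yellow (340.0, 156.0) 9.999999747378752e-05 1 [340. 156.] [ 561.6 -310.6    4. ] ((340.0, 156.0), (0.0, 0.0), 0.0)
tray (317.5, 185.5) 19.300357818603516 683 [317.34699854 187.04685212] [ 456.  -231.7    4. ] ((316.914794921875, 185.62474060058594), (28.103548049926758, 28.013469696044922), 7.765166282653809)
stand [ 628.2 -103.5   12. ] 637.0
tinL [444.3 213.3  80. ] 493.0
tinR [4.43e+02 4.00e-01 8.00e+01] 443.0
jar [463.4 397.9  55. ] 611.0
purplehub [567.3 302.   30. ] 643.0
redhub [633.8 113.4  30. ] 644.0
yelhub [ 584.5 -298.2   30. ] 656.0
tray [ 453.6 -228.2   12. ] 508.0
cup [812.2 225.1  30. ] 843.0
side stand [ 629.3 -101.9   12. ]
side tinL [441.8 216.1  80. ]
side tinR [442.    3.7  80. ]
side purplehub [564.9 303.1  30. ]
side redhub [631.2 126.5  30. ]
side yelhub [ 582.2 -292.5   30. ]
```

Emit:
drive_tool(
  rows=[
    [[0.68,-0.45,0,0,0,0.466,1],[0.68,-0.45,0,0,0,0.466,1],[0.68,-0.45,0,0,0,0.466,1],[0.68,-0.45,0,0,0,0.466,1],[0.68,-0.45,0,0,0,0.466,1],[0.68,-0.45,0,0,0,0.466,1],[0.68,-0.45,0,0,0,0.466,1],[0.68,-0.45,0,0,0,0.466,1]],
  ],
)

```text
clock: 0.95
position: [474.7, -303.1, 231.3]
eef_rot: [3.142, 0.0, -0.0]
contact_force: [1.5, -0.4, -0.1]
opening: 1.004
grip_force: 0.0
```

Emit:
drive_tool(
  rows=[
    [[0.16,-0.8,0,0,0,0,1],[0.16,-0.8,0,0,0,0,1],[0.16,-0.8,0,0,0,0,1],[0.16,-0.8,0,0,0,0,1],[0.16,-0.8,0,0,0,0,1],[0.16,-0.8,0,0,0,0,1],[0.16,-0.8,0,0,0,0,1],[0.16,-0.8,0,0,0,0,1]],
  ],
)

```text
clock: 1.75
position: [552.5, 89.2, 231.3]
eef_rot: [3.141, -0.0, -0.0]
contact_force: [0.9, 0.4, -0.2]
opening: 0.997
grip_force: 0.0
```

Emit:
drive_tool(
  rows=[
    [[0,-0.4,0,0,0,0,1],[0,-0.4,0,0,0,0,1],[0,-0.4,0,0,0,0,1],[0,-0.4,0,0,0,0,1],[0,-0.4,0,0,0,0,1],[0,-0.4,0,0,0,0,1],[0,-0.4,0,0,0,0,1]],
  ],
)

```text
clock: 2.45
position: [552.9, 285.7, 230.9]
eef_rot: [3.14, 0.0, -0.002]
contact_force: [0.5, -1.0, -0.3]
opening: 0.999
grip_force: 0.0
```

```bash
python3 - <<'E'
from h import *
st=env.get_state(); print(st["position"],st["eef_rot"],st["clock"],st["joints"].round(2))
s=env.snapshot("wrist"); save(s,"w1"); np.save("w1.npy",(s,st),allow_pickle=True)
c,Rc=cam(s,st)
for z,p in((30,[566,303,30]),): 
    q=K(s)@(Rc.T@(np.array(p)-c)); print(q/q[2])
E
```

```text
[552.88027394 285.69639618 230.90876315] [ 3.14020086e+00  3.21214552e-04 -1.77233008e-03] 2.45 [-0.33  0.41 -0.32  1.67  0.15  1.08 -2.27]
[241.17367927 148.8356608    1.        ]
```

View pics/w1.png

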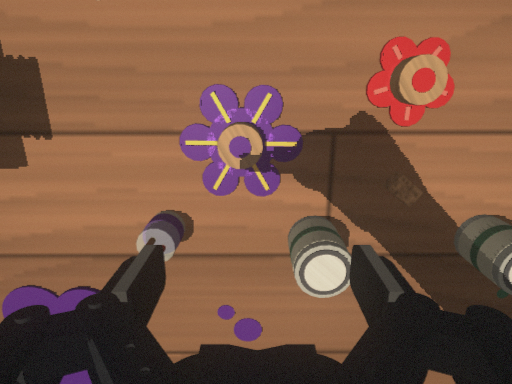

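Purple hub is at (240,146) here, red hub at (423,80), left tin lid at (326,272) and jar at about (160,240).

```bash
cat >> h.py <<'E'
def circ(s,uv,z,r,st=None,n=72):
    "fit circle of radius r mm at height z near pixel uv by gradient along projected rim"
    from scipy.optimize import minimize
    g=cv2.GaussianBlur(s["image"],(0,0),1.2).astype(float); c,Rc=cam(s,st); k=K(s); a=np.linspace(0,2*np.pi,n,endpoint=False)
    def ring(p,rr):
        w=np.stack([p[0]+rr*np.cos(a),p[1]+rr*np.sin(a),np.full(n,z)],1); q=(w-c)@Rc@k.T; q=(q[:,:2]/q[:,2:]).astype(np.float32)
        return np.stack([cv2.remap(g[...,i].astype(np.float32),q[:,0],q[:,1],cv2.INTER_LINEAR).ravel() for i in range(3)],1)
    def f(p): return -np.mean(np.minimum(np.abs(ring(p,r+1.5)-ring(p,r-1.5)).sum(1),90))
    p0=px2w(s,uv,z,st)[:2]
    best=min((p0+np.array([i,j]) for i in np.arange(-8,8.1,1) for j in np.arange(-8,8.1,1)),key=f)
    o=minimize(f,best,method="Nelder-Mead",options=dict(initial_simplex=[best,best+[1,0],best+[0,1]])); return o.x,-o.fun
E
python3 - <<'E'
from h import *
s,st=np.load("w1.npy",allow_pickle=True)
for n,uv,z,r in(("purple",(240,146),30,25),("red",(423,80),30,25),("tinL",(326,272),80,32),("tinL",(326,272),80,30),("jar",(155,245),55,22)):
    print(n,px2w(s,uv,z,st).round(1),*circ(s,uv,z,r,st))
E
```

```text
purple [569.1 304.2  30. ] [568.8531539  304.83392977] 77.51412200927734
red [636.7 116.2  30. ] [637.01011923 116.8751321 ] 87.15133666992188
tinL [444.3 213.4  80. ] [444.48571794 216.13975905] 81.33548736572266
tinL [444.3 213.4  80. ] [447.0931482  217.15854867] 83.89530181884766
jar [463.2 399.   55. ] [462.13686816 399.11258068] 65.33132934570312
```

Emit:
drive_tool(
  rows=[
    [[0,0,0,0,0,0,1],[0,0,0,0,0,0,1]],
  ],
)

```text
clock: 2.7
position: [553.0, 286.0, 231.5]
eef_rot: [3.141, -0.0, -0.002]
contact_force: [0.9, -0.4, 0.5]
opening: 1.001
grip_force: 0.0
```

Emit:
drive_tool(
  rows=[
    [[0.029,-0.036,0.263,0,0,0,1],[0.029,-0.036,0.263,0,0,0,1],[0.029,-0.036,0.263,0,0,0,1],[0.029,-0.036,0.35,0,0,0,1],[0.029,-0.036,0.4,0,0,0,1],[0.029,-0.036,0.449,0,0,0,1],[0.029,-0.036,0.449,0,0,0,1]],
  ],
)

```text
clock: 3.4
position: [565.0, 303.2, 3.4]
eef_rot: [3.138, 0.005, -0.001]
contact_force: [-0.6, -1.1, 0.2]
opening: 1.0
grip_force: 0.0
```

Emit:
drive_tool(
  rows=[
    [[0,0,0,0,0,0,0.5],[0,0,0,0,0,0,0.5],[0,0,0,0,0,0,0.5],[0,0,0,0,0,0,0.5],[0,0,0,0,0,0,0.5],[0,0,0,0,0,0,0.5]],
  ],
  force=20,
)

```text
clock: 4.0
position: [568.3, 305.8, 8.9]
eef_rot: [-3.14, -0.003, -0.001]
contact_force: [-1.3, -1.3, 7.4]
opening: 0.578
grip_force: 20.8
```

Emit:
drive_tool(
  rows=[
    [[0,0,-0.006,0,0,0,1],[0,0,-0.006,0,0,0,1],[0,0,-0.006,0,0,0,1],[0,0,-0.006,0,0,0,1]],
  ],
)

```text
clock: 4.4
position: [567.0, 305.3, 9.8]
eef_rot: [3.142, 0.0, -0.0]
contact_force: [0.4, 0.6, -0.3]
opening: 1.001
grip_force: 0.0
```

```bash
python3 - <<'E'
from h import *
st=env.get_state(); print(st["position"],st["eef_rot"],st["contact_force"],st["joints"].round(2),st["opening"])
s=env.snapshot("wrist"); save(s,"w2"); np.save("w2.npy",(s,st),allow_pickle=True)
E
```

```text
[566.98603392 305.27123182   9.75693748] [ 3.14154839e+00  1.06790843e-04 -2.11297936e-04] [ 0.35067809  0.60146504 -0.31372588] [-0.4   0.7  -0.26  1.76  0.26  0.71 -2.37] 1.0009041513586512
```

View pics/w2.png

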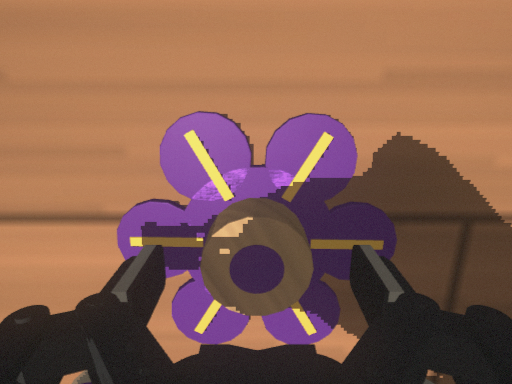

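Purple hub is centred between the open fingers at (257,270). Now turn 90° and squeeze the other way.

Emit:
drive_tool(
  rows=[
    [[0,0,0,0,0,-1,1],[0,0,0,0,0,-1,1],[0,0,0,0,0,-1,1],[0,0,0,0,0,-1,1],[0,0,0,0,0,-1,1],[0,0,0,0,0,-1,1]],
  ],
)

```text
clock: 5.05
position: [567.1, 305.0, 9.5]
eef_rot: [-3.141, 0.0, 0.787]
contact_force: [0.3, 0.6, 0.4]
opening: 0.995
grip_force: 0.0
```

Emit:
drive_tool(
  rows=[
    [[0,0,0,0,0,-1,1],[0,0,0,0,0,-1,1],[0,0,0,0,0,-1,1],[0,0,0,0,0,-1,1],[0,0,0,0,0,-1,1],[0,0,0,0,0,-1,1]],
  ],
)

```text
clock: 5.65
position: [567.0, 305.0, 9.5]
eef_rot: [-3.141, 0.0, 1.572]
contact_force: [0.0, -0.5, 0.6]
opening: 0.997
grip_force: 0.0
```

Emit:
drive_tool(
  rows=[
    [[0,0,0,0,0,0,0.45],[0,0,0,0,0,0,0.45],[0,0,0,0,0,0,0.45],[0,0,0,0,0,0,0.45],[0,0,0,0,0,0,0.45],[0,0,0,0,0,0,0.45]],
  ],
  force=35,
)

```text
clock: 6.25
position: [567.2, 305.4, 10.1]
eef_rot: [3.141, -0.0, 1.57]
contact_force: [-2.0, -0.5, 3.4]
opening: 0.572
grip_force: 36.6
```

Emit:
drive_tool(
  rows=[
    [[0,0,-0.1,0,0,0,0.45],[0,0,-0.2,0,0,0,0.45],[0,0,-0.3,0,0,0,0.45],[-0.1,0.02,-0.3,0,0,0,0.45],[-0.2,0.04,-0.3,0,0,0,0.45],[-0.3,0.06,-0.3,0,0,0,0.45],[-0.4,0.08,-0.3,0,0,0,0.45],[-0.4,0.08,-0.3,0,0,0,0.45]],
  ],
)

```text
clock: 7.05
position: [608.6, 94.8, 158.2]
eef_rot: [-3.14, 0.006, 1.559]
contact_force: [0.8, -1.2, -2.4]
opening: 0.569
grip_force: 37.6
```

```bash
python3 - <<'E'
from h import *
for n,a,b in(("top",(422/1.5,204.5/1.5),(247/1.5,226/1.5)),("side",(323/1.5,255/1.5),(259/1.5,387/1.5))):
    s=np.load(n+"0.npy",allow_pickle=True).item()
    for m,uv,z,r in(("stand",a,12,62),("ring",a,12,30),("hub",b,30,25)): print(n,m,*circ(s,uv,z,r))
st=env.get_state(); print(st["position"],st["contact_force"])
s=env.snapshot("wrist"); save(s,"w3"); np.save("w3.npy",(s,st),allow_pickle=True)
E
```

```text
top stand [ 630.50043249 -103.11063916] 42.173828125
top ring [ 629.57146053 -103.50803922] 11.997124671936035
top hub [567.07951551 305.70446389] 42.34883499145508
side stand [ 631.23041547 -104.14596541] 38.74311065673828
side ring [ 632.53192366 -104.80094512] 9.92038345336914
side hub [567.5361153 304.3740337] 51.38975524902344
[608.64043345  94.81355954 158.23791978] [ 0.84957118 -1.17171651 -2.42821115]
```

View pics/w3.png

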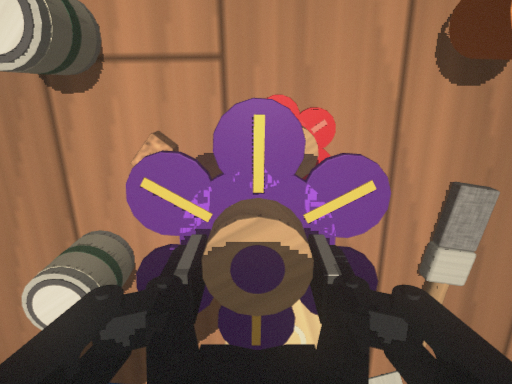

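Purple is held well. The stand fits agree at (630.8,-103.5), and the hub fits match the arm.

Emit:
drive_tool(
  rows=[
    [[-0.1,0.012,0,0,0,0,0.45],[-0.2,0.024,0,0,0,0,0.45],[-0.3,0.036,0.05,0,0,0,0.45],[-0.38,0.044,0.1,0,0,0,0.45],[-0.417,0.048,0.16,0,0,0,0.45],[-0.417,0.048,0.22,0,0,0,0.45],[-0.417,0.048,0.23,0,0,0,0.45],[-0.417,0.048,0.23,0,0,0,0.45]],
  ],
)

```text
clock: 7.9
position: [630.5, -100.8, 44.2]
eef_rot: [-3.14, -0.002, 1.573]
contact_force: [0.3, 0.8, -1.1]
opening: 0.569
grip_force: 37.5
```

Emit:
drive_tool(
  rows=[
    [[0,0,0,0,0,0,0.45],[0,0,0,0,0,0,0.45]],
  ],
)

```text
clock: 8.1
position: [632.4, -101.8, 46.8]
eef_rot: [3.138, -0.0, 1.572]
contact_force: [-0.7, 0.1, -1.4]
opening: 0.568
grip_force: 37.5
```

Emit:
drive_tool(
  rows=[
    [[-0.002,0,0.012,0,0,0,0.45],[-0.002,0,0.024,0,0,0,0.45],[-0.002,0,0.034,0,0,0,0.45],[-0.002,0,0.04,0,0,0,0.45],[-0.002,0,0.044,0,0,0,0.45],[-0.002,0,0.044,0,0,0,0.45],[-0.002,0,0.044,0,0,0,0.45]],
  ],
)

```text
clock: 8.8
position: [631.1, -104.1, 22.8]
eef_rot: [3.141, -0.0, 1.571]
contact_force: [-0.0, -0.5, -1.2]
opening: 0.567
grip_force: 37.5
```

Emit:
drive_tool(
  rows=[
    [[0,0,0.003,0,0,0,0.45],[0,0,0.004,0,0,0,0.45],[0,0,0.004,0,0,0,0.45]],
  ],
)

```text
clock: 9.1
position: [631.3, -104.2, 22.0]
eef_rot: [3.141, 0.001, 1.57]
contact_force: [-2.6, -0.2, 6.9]
opening: 0.568
grip_force: 38.3
```

Emit:
drive_tool(
  rows=[
    [[0,0,-0.002,0,0,0,1],[0,0,-0.002,0,0,0,1],[0,0,-0.002,0,0,0,1],[0,0,-0.1,0,0,0,1],[0,0,-0.2,0,0,0,1],[0,0,-0.3,0,0,0,1],[0,0,-0.3,0,0,0,1]],
  ],
)

```text
clock: 9.8
position: [635.6, -103.5, 178.6]
eef_rot: [3.129, 0.001, 1.57]
contact_force: [0.8, 0.3, 0.1]
opening: 1.001
grip_force: 0.0
```

```bash
python3 - <<'E'
from h import *
s=env.snapshot("top"); st=env.get_state(); print(st["position"],st["joints"].round(2))
for n in("top","side"):
    s=np.load(n+"0.npy",allow_pickle=True).item()
    for m,uv,z,r in(("yel",dict(top=(507,222),side=(370,210))[n],30,25),("red",dict(top=(329,199),side=(275,316))[n],30,25),("tinL",dict(top=(279,276),side=(334,357))[n],80,32),("tinR",dict(top=(375.5,278),side=(376,284))[n],80,32)):
        print(n,m,*circ(s,(uv[0]/1.5,uv[1]/1.5),z,r))
w=env.snapshot("wrist"); print("purple wrist",[circ(w,(u,v),42,25,env.get_state()) for u,v in[(257,290)]])
save(w,"w4"); np.save("w4.npy",(w,st),allow_pickle=True)
E
```

```text
[ 633.54650215 -103.95859163  174.89644352] [ 0.58  0.58 -0.72  1.66  0.43  1.06 -0.28]
top yel [ 578.21388681 -293.86516107] 24.57398796081543
top red [635.61983145 116.23752698] 40.13081741333008
top tinL [440.84053655 215.20388102] 49.14286422729492
top tinR [442.66589523   0.86246483] 50.39310836791992
side yel [ 576.14886836 -271.70092887] 35.59239196777344
side red [625.25015147 129.91721912] 34.03596878051758
side tinL [443.68764165 216.13428377] 32.13020706176758
side tinR [443.99814365   3.87513682] 28.47505760192871
purple wrist [(array([ 620.89116706, -231.56682225]), np.float64(29.706787109375))]
```

View pics/w4.png

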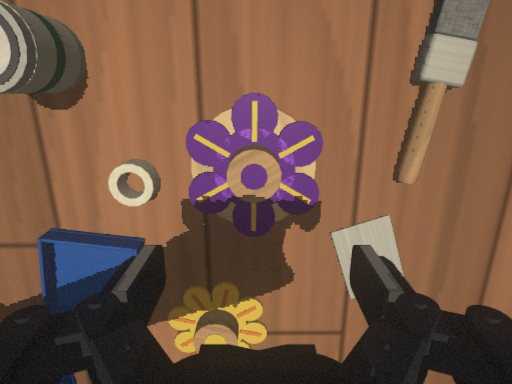

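Purple lies on the stand, hub at (254,176); the yellow hub is at about (215,335).

```bash
python3 - <<'E'
from h import *
w,st=np.load("w4.npy",allow_pickle=True)
print(circ(w,(254,176),42,25,st),circ(w,(254,170),12,62,st),px2w(w,(215,335),30,st))
s=np.load("top0.npy",allow_pickle=True).item(); cv2.imwrite("pics/yc.png",cv2.resize(s["image"][120:180,300:380,::-1],None,fx=8,fy=8,interpolation=cv2.INTER_CUBIC))
E
```

```text
(array([ 632.61640726, -102.84218485]), np.float64(79.80018615722656)) (array([ 631.19688772, -102.87572565]), np.float64(31.74237823486328)) [ 588.64284168 -288.50840917   30.        ]
```

Emit:
drive_tool(
  rows=[
    [[-0.1,-0.03,0,0,0,0,1],[-0.2,-0.06,0,0,0,0,1],[-0.3,-0.08,0,0,0,0,1],[-0.38,-0.09,0,0,0,0,1],[-0.38,-0.09,0,0,0,0,1],[-0.38,-0.09,0,0,0,0,1]],
  ],
)

```text
clock: 10.5
position: [584.2, -295.6, 168.4]
eef_rot: [-3.138, -0.001, 1.567]
contact_force: [-0.2, -0.2, -0.5]
opening: 0.999
grip_force: 0.0
```

```bash
python3 - <<'E'
from h import *
st=env.get_state(); w=env.snapshot("wrist"); print(st["position"]); save(w,"w5"); np.save("w5.npy",(w,st),allow_pickle=True)
c,Rc=cam(w,st); q=K(w)@(Rc.T@(np.array([585,-292,30])-c)); q/=q[2]; print(q, circ(w,q[:2],30,25,st))
E
```

```text
[ 584.21578067 -295.59498147  168.36272591]
[257.90490069 171.86303282   1.        ] (array([ 588.15318501, -295.82764534]), np.float64(66.02232360839844))
```

View pics/w5.png

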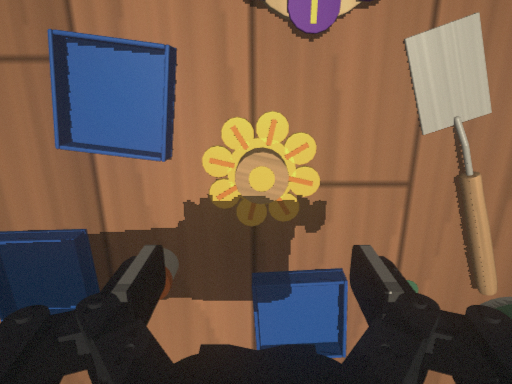

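Yellow hub top is at (262,175), i.e. about (587,-295).

Emit:
drive_tool(
  rows=[
    [[0,0.004,0.1,0,0,0,1],[0,0.004,0.2,0,0,0,1],[0,0.004,0.25,0,0,0,1],[0,0.004,0.28,0,0,0,1],[0,0.004,0.28,0,0,0,1],[0,0.004,0.28,0,0,0,1],[0,0.004,0.28,0,0,0,1]],
  ],
)

```text
clock: 11.25
position: [589.5, -294.1, 32.8]
eef_rot: [3.139, 0.001, 1.571]
contact_force: [-0.4, -1.1, 0.2]
opening: 1.001
grip_force: 0.0
```

Emit:
drive_tool(
  rows=[
    [[-0.001,-0.004,0.02,0,0,0,1],[-0.001,-0.004,0.04,0,0,0,1],[-0.001,-0.004,0.044,0,0,0,1],[-0.001,-0.004,0.044,0,0,0,1]],
  ],
)

```text
clock: 11.65
position: [585.4, -294.6, 8.0]
eef_rot: [-3.14, -0.0, 1.57]
contact_force: [-0.4, -0.3, 0.4]
opening: 1.001
grip_force: 0.0
```

Emit:
drive_tool(
  rows=[
    [[0,0,0,0,0,0,0.5],[0,0,0,0,0,0,0.5],[0,0,0,0,0,0,0.5],[0,0,0,0,0,0,0.5],[0,0,0,0,0,0,0.5]],
  ],
  force=20,
)

```text
clock: 12.15
position: [586.5, -294.8, 9.4]
eef_rot: [3.141, 0.0, 1.571]
contact_force: [0.6, 0.7, 3.0]
opening: 0.576
grip_force: 21.1
```

Emit:
drive_tool(
  rows=[
    [[0,0,0,0,0,0,1],[0,0,0,0,0,0,1],[0,0,0,0,0,0.2,1],[0,0,0,0,0,0.4,1],[0,0,0,0,0,0.6,1],[0,0,0,0,0,0.8,1],[0,0,0,0,0,1,1],[0,0,0,0,0,1,1]],
  ],
)

```text
clock: 12.95
position: [585.8, -294.5, 8.7]
eef_rot: [-3.141, 0.001, 0.783]
contact_force: [1.0, 0.1, 0.0]
opening: 0.998
grip_force: 0.0
```

Emit:
drive_tool(
  rows=[
    [[0,0,0,0,0,0.2,1],[0,0,0,0,0,0.4,1],[0,0,0,0,0,0.6,1],[0,0,0,0,0,0.8,1],[0,0,0,0,0,1,1],[0,0,0,0,0,1,1]],
  ],
)

```text
clock: 13.55
position: [585.9, -294.5, 8.7]
eef_rot: [3.142, 0.0, -0.0]
contact_force: [0.7, -0.0, -0.1]
opening: 0.998
grip_force: 0.0
```

Emit:
drive_tool(
  rows=[
    [[0,0,0,0,0,0,0.45],[0,0,0,0,0,0,0.45],[0,0,0,0,0,0,0.45],[0,0,0,0,0,0,0.45],[0,0,0,0,0,0,0.45],[0,0,0,0,0,0,0.45]],
  ],
  force=35,
)

```text
clock: 14.15
position: [586.1, -295.1, 9.1]
eef_rot: [3.141, -0.0, 0.0]
contact_force: [-0.4, -0.9, 4.0]
opening: 0.573
grip_force: 36.6
```

Emit:
drive_tool(
  rows=[
    [[0,0,-0.1,0,0,0,0.45],[0,0,-0.2,0,0,0,0.45],[0.03,-0.1,-0.22,0,0,0,0.45],[0.06,-0.2,-0.22,0,0,0,0.45],[0.09,-0.3,-0.2,0,0,0,0.45],[0.09,-0.36,-0.17,0,0,0,0.45],[0.091,-0.382,-0.14,0,0,0,0.45],[0.091,-0.382,-0.12,0,0,0,0.45]],
  ],
)

```text
clock: 14.95
position: [630.6, -100.4, 67.1]
eef_rot: [-3.14, 0.002, 0.005]
contact_force: [-0.6, -0.3, -1.6]
opening: 0.573
grip_force: 37.2
```

Emit:
drive_tool(
  rows=[
    [[0,0,0,0,0,0,0.45],[0,0,0,0,0,0,0.45],[0,0,0,0,0,0,0.45],[0,0,0,0,0,0,0.45]],
  ],
)

```text
clock: 15.35
position: [631.9, -105.3, 69.5]
eef_rot: [3.141, -0.001, -0.002]
contact_force: [-0.4, 0.5, -0.7]
opening: 0.572
grip_force: 37.2
```

Emit:
drive_tool(
  rows=[
    [[0,0,0.01,0,0,0,0.45],[0,0,0.02,0,0,0,0.45],[0,0,0.028,0,0,0,0.45],[0,0,0.032,0,0,0,0.45],[0,0,0.032,0,0,0,0.45],[0,0,0.032,0,0,0,0.45]],
  ],
)

```text
clock: 15.95
position: [631.5, -103.6, 52.7]
eef_rot: [-3.142, 0.0, -0.0]
contact_force: [0.2, 0.2, -0.9]
opening: 0.573
grip_force: 37.2
```

Emit:
drive_tool(
  rows=[
    [[0,0,0.002,0,0,0,0.45],[0,0,0.004,0,0,0,0.45],[0,0,0.004,0,0,0,0.45]],
  ],
)

```text
clock: 16.25
position: [631.7, -103.7, 51.2]
eef_rot: [3.141, -0.001, -0.0]
contact_force: [-0.5, -0.3, 1.5]
opening: 0.568
grip_force: 37.4
```

Emit:
drive_tool(
  rows=[
    [[0,0,0.001,0,0,0,0.45],[0,0,0.001,0,0,0,1],[0,0,0,0,0,0,1],[0,0,0,0,0,0,1],[0,0,-0.06,0,0,0,1],[0,0,-0.14,0,0,0,1],[0,0,-0.22,0,0,0,1],[0,0,-0.22,0,0,0,1]],
  ],
)

```text
clock: 17.05
position: [635.4, -103.8, 167.0]
eef_rot: [3.141, -0.011, -0.0]
contact_force: [1.4, -1.2, 0.3]
opening: 0.997
grip_force: 0.0
```

Emit:
drive_tool(
  rows=[
    [[0,-0.1,0,0,0,0,1],[0,-0.2,0,0,0,0,1],[0.01,-0.3,0,0,0,0,1],[0.01,-0.4,0,0,0,0,1],[0.01,-0.44,0,0,0,0,1],[0.01,-0.44,0,0,0,0,1]],
  ],
)

```text
clock: 17.65
position: [635.4, 122.3, 160.3]
eef_rot: [-3.139, 0.001, 0.007]
contact_force: [-0.5, -0.1, 0.1]
opening: 1.001
grip_force: 0.0
```

```bash
python3 - <<'E'
from h import *
st=env.get_state(); w=env.snapshot("wrist"); print(st["position"]); np.save("w6.npy",(w,st),allow_pickle=True)
c,Rc=cam(w,st); q=K(w)@(Rc.T@(np.array([636,116.5,30])-c)); q/=q[2]; print(q, circ(w,q[:2],30,25,st))
t=env.snapshot("top"); im=t["image"][100:180,240:340,::-1]
im2=w["image"][...,::-1]
a=cv2.resize(im,(480,384),interpolation=cv2.INTER_CUBIC); b=cv2.resize(im2,(320,240)); 
o=np.zeros((384,800,3),np.uint8); o[:,:480]=a; o[:240,480:]=b; cv2.imwrite("pics/c6.png",o)
E
```

```text
[635.43573177 122.29670098 160.28233622]
[264.42372163 177.54700056   1.        ] (array([637.86477125, 116.1710981 ]), np.float64(72.11044311523438))
```

View pics/c6.png

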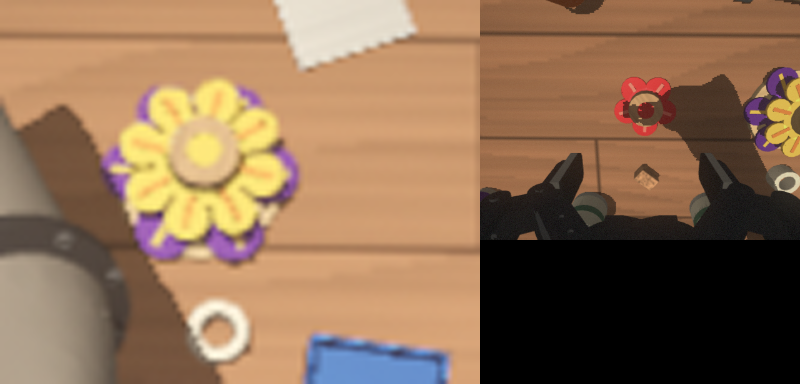

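The left view shows yellow centred on purple, and the red hub is ahead at (647,110) in the inset.

Emit:
drive_tool(
  rows=[
    [[0.001,0,0.1,0,0,0,1],[0.001,0,0.2,0,0,0,1],[0.001,0,0.25,0,0,0,1],[0.001,0,0.27,0,0,0,1],[0.001,0,0.27,0,0,0,1],[0.001,0,0.27,0,0,0,1],[0.001,0,0.27,0,0,0,1]],
  ],
)

```text
clock: 18.45
position: [638.7, 116.3, 27.9]
eef_rot: [-3.141, -0.003, -0.001]
contact_force: [-0.2, 0.0, 0.8]
opening: 1.001
grip_force: 0.0
```

Emit:
drive_tool(
  rows=[
    [[0,0,0.02,0,0,0,1],[0,0,0.034,0,0,0,1],[0,0,0.036,0,0,0,1],[0,0,0.036,0,0,0,1]],
  ],
)

```text
clock: 18.85
position: [636.6, 116.3, 7.3]
eef_rot: [3.141, 0.001, -0.0]
contact_force: [-0.3, 0.4, -0.7]
opening: 0.996
grip_force: 0.0
```

Emit:
drive_tool(
  rows=[
    [[0,0,0,0,0,0,0.5],[0,0,0,0,0,0,0.5],[0,0,0,0,0,0,0.5],[0,0,0,0,0,0,0.5],[0,0,0,0,0,0,0.5]],
  ],
  force=20,
)

```text
clock: 19.35
position: [637.3, 116.4, 8.2]
eef_rot: [-3.141, -0.001, -0.0]
contact_force: [0.0, -0.5, 2.8]
opening: 0.574
grip_force: 20.9
```

Emit:
drive_tool(
  rows=[
    [[0,0,0,0,0,0,1],[0,0,0,0,0,0,1],[0,0,0,0,0,-0.2,1],[0,0,0,0,0,-0.4,1],[0,0,0,0,0,-0.6,1],[0,0,0,0,0,-0.8,1],[0,0,0,0,0,-1,1],[0,0,0,0,0,-1,1]],
  ],
)

```text
clock: 20.15
position: [636.9, 116.0, 7.5]
eef_rot: [-3.141, 0.0, 0.787]
contact_force: [-0.1, -0.5, -0.2]
opening: 0.996
grip_force: 0.0
```

Emit:
drive_tool(
  rows=[
    [[0,0,0,0,0,-0.2,1],[0,0,0,0,0,-0.4,1],[0,0,0,0,0,-0.6,1],[0,0,0,0,0,-0.8,1],[0,0,0,0,0,-1,1],[0,0,0,0,0,-1,1]],
  ],
)

```text
clock: 20.75
position: [636.9, 116.0, 7.5]
eef_rot: [-3.141, -0.0, 1.572]
contact_force: [0.2, -0.7, -0.1]
opening: 1.0
grip_force: 0.0
```

Emit:
drive_tool(
  rows=[
    [[0,0,0,0,0,0,0.45],[0,0,0,0,0,0,0.45],[0,0,0,0,0,0,0.45],[0,0,0,0,0,0,0.45],[0,0,0,0,0,0,0.45],[0,0,0,0,0,0,0.45]],
  ],
  force=35,
)

```text
clock: 21.35
position: [637.3, 116.5, 8.1]
eef_rot: [3.141, -0.0, 1.57]
contact_force: [0.8, -0.4, 1.5]
opening: 0.575
grip_force: 36.5
```

Emit:
drive_tool(
  rows=[
    [[0,0,-0.1,0,0,0,0.45],[0,0,-0.2,0,0,0,0.45],[-0.06,0,-0.26,0,0,0,0.45],[-0.16,-0.005,-0.26,0,0,0,0.45],[-0.26,-0.01,-0.26,0,0,0,0.45],[-0.35,-0.01,-0.26,0,0,0,0.45],[-0.41,-0.011,-0.24,0,0,0,0.45],[-0.44,-0.011,-0.21,0,0,0,0.45]],
  ],
)

```text
clock: 22.15
position: [631.5, -108.3, 112.5]
eef_rot: [3.141, 0.002, 1.565]
contact_force: [-0.6, -0.4, -1.3]
opening: 0.572
grip_force: 36.9
```

Emit:
drive_tool(
  rows=[
    [[0,0,0.02,0,0,0,0.45],[0,0,0.03,0,0,0,0.45],[0,0,0.03,0,0,0,0.45],[0,0,0.03,0,0,0,0.45],[0,0,0.03,0,0,0,0.45]],
  ],
)

```text
clock: 22.65
position: [632.1, -102.0, 98.5]
eef_rot: [3.141, -0.0, 1.573]
contact_force: [0.2, -0.3, -1.2]
opening: 0.569
grip_force: 36.9
```

Emit:
drive_tool(
  rows=[
    [[0,0,0.01,0,0,0,0.45],[0,0,0.02,0,0,0,0.45],[0,0,0.028,0,0,0,0.45],[0,0,0.032,0,0,0,0.45],[0,0,0.032,0,0,0,0.45],[0,0,0.032,0,0,0,0.45]],
  ],
)

```text
clock: 23.25
position: [631.6, -103.7, 81.8]
eef_rot: [3.142, -0.0, 1.571]
contact_force: [0.5, -0.7, -0.7]
opening: 0.572
grip_force: 36.9
```

Emit:
drive_tool(
  rows=[
    [[0,0,0.002,0,0,0,0.45],[0,0,0.004,0,0,0,0.45],[0,0,0.004,0,0,0,0.45]],
  ],
)

```text
clock: 23.55
position: [631.7, -103.7, 80.0]
eef_rot: [3.141, 0.0, 1.571]
contact_force: [-0.1, 0.5, 0.5]
opening: 0.569
grip_force: 37.1
```

Emit:
drive_tool(
  rows=[
    [[0,0,0.0015,0,0,0,0.45],[0,0,0.0015,0,0,0,1],[0,0,0,0,0,0,1],[0,0,0,0,0,0,1],[0,0,-0.06,0,0,0,1],[0,0,-0.14,0,0,0,1],[0,0,-0.24,0,0,0,1],[0,0,-0.24,0,0,0,1]],
  ],
)

```text
clock: 24.35
position: [635.7, -102.9, 207.2]
eef_rot: [3.13, 0.001, 1.571]
contact_force: [0.7, 0.5, 0.9]
opening: 1.002
grip_force: 0.0
```

Emit:
drive_tool(
  rows=[
    [[0.05,-0.08,0,0,0,0,1],[0.1,-0.16,0,0,0,0,1],[0.15,-0.24,0,0,0,0,1],[0.19,-0.32,0,0,0,0,1],[0.21,-0.37,0,0,0,0,1],[0.21,-0.375,0,0,0,0,1],[0.21,-0.375,0,0,0,0,1]],
  ],
)

```text
clock: 25.05
position: [444.1, 1.0, 200.1]
eef_rot: [3.141, 0.001, 1.571]
contact_force: [1.4, -0.1, 0.8]
opening: 1.002
grip_force: 0.0
```

```bash
python3 - <<'E'
from h import *
st=env.get_state(); w=env.snapshot("wrist"); print(st["position"],st["joints"].round(2)); np.save("w7.npy",(w,st),allow_pickle=True)
c,Rc=cam(w,st)
for x in([443,2.5,80],[443,2.5,0]):
    q=K(w)@(Rc.T@(np.array(x)-c)); q/=q[2]; print(q, circ(w,q[:2],x[2],32,st))
t=env.snapshot("top"); im=t["image"][100:180,240:340,::-1]
im2=w["image"][...,::-1]
a=cv2.resize(im,(300,240),interpolation=cv2.INTER_CUBIC); b=im2
o=np.zeros((384,812,3),np.uint8); o[:240,:300]=a; o[:,300:]=b; cv2.imwrite("pics/c7.png",o[:,:800])
E
```

```text
[444.09450077   1.02691738 200.06378057] [ 0.68  0.24 -0.91  2.07  0.24  0.94 -0.37]
[255.06501528 179.32341689   1.        ] (array([445.37898034,   1.03623844]), np.float64(80.92340850830078))
[255.4972187  159.04104423   1.        ] (array([445.26853065, -13.00966524]), np.float64(71.09335327148438))
```

View pics/c7.png

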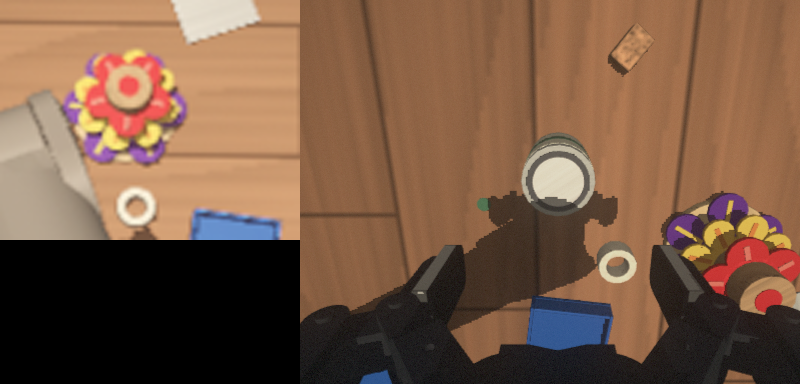

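Red is centred on yellow. Right tin lid is at (558,180), i.e. about (445,1).

Emit:
drive_tool(
  rows=[
    [[0,0.001,0.08,0,0,0,1],[0,0.001,0.14,0,0,0,1],[0,0.001,0.2,0,0,0,1],[0,0.001,0.25,0,0,0,1],[0,0.001,0.29,0,0,0,1],[0,0.001,0.32,0,0,0,1],[0,0.001,0.32,0,0,0,1]],
  ],
)

```text
clock: 25.85
position: [444.2, 1.2, 37.8]
eef_rot: [-3.138, -0.001, 1.57]
contact_force: [0.1, -0.7, -0.4]
opening: 1.0
grip_force: 0.0
```

Emit:
drive_tool(
  rows=[
    [[0,0,0,0,0,0,0.6],[0,0,0,0,0,0,0.6],[0,0,0,0,0,0,0.6],[0,0,0,0,0,0,0.6],[0,0,0,0,0,0,0.6]],
  ],
  force=35,
)

```text
clock: 26.35
position: [445.2, 1.3, 40.4]
eef_rot: [3.14, 0.0, 1.57]
contact_force: [0.4, 0.7, 2.3]
opening: 0.74
grip_force: 39.6
```

Emit:
drive_tool(
  rows=[
    [[0,0,-0.03,0,0,0,0.6],[0,0,-0.06,0,0,0,0.6],[0,0,-0.08,0,0,0,0.6],[0,0,-0.08,0,0,0,0.6],[0,0,-0.08,0,0,0,0.6],[0,0,-0.08,0,0,0,0.6]],
  ],
)

```text
clock: 26.95
position: [443.9, 1.1, 79.2]
eef_rot: [-3.14, 0.0, 1.57]
contact_force: [0.3, -0.3, -4.3]
opening: 0.74
grip_force: 40.5
```

```bash
python3 - <<'E'
from h import *
s=env.get_state(); print(s["contact_force"],s["torque"],s["position"],s["joint_efforts"].round(2))
E
```

```text
[ 0.34744805 -0.257035   -4.25943237] [-0.01241927 -0.00955742  0.03224701] [443.93345521   1.12778822  79.20618021] [ 9.000e-02 -4.198e+01 -7.490e+00 -1.918e+01  2.000e-02 -1.000e-02
 -0.000e+00]
```

Felt weight 4.3 N, so this is the full tin. Next: to the stack.

Emit:
drive_tool(
  rows=[
    [[0,0,-0.08,0,0,0,0.6],[0,0,-0.16,0,0,0,0.6],[-0.03,0.06,-0.22,0,0,0,0.6],[-0.08,0.14,-0.24,0,0,0,0.6],[-0.13,0.22,-0.24,0,0,0,0.6],[-0.17,0.3,-0.24,0,0,0,0.6],[-0.2,0.35,-0.24,0,0,0,0.6],[-0.21,0.374,-0.22,0,0,0,0.6]],
  ],
)

```text
clock: 27.75
position: [633.9, -106.2, 189.0]
eef_rot: [3.14, 0.0, 1.567]
contact_force: [-0.0, 0.6, -4.9]
opening: 0.741
grip_force: 42.8
```

Emit:
drive_tool(
  rows=[
    [[0,0,0.02,0,0,0,0.6],[0,0,0.04,0,0,0,0.6],[0,0,0.06,0,0,0,0.6],[0,0,0.06,0,0,0,0.6],[0,0,0.06,0,0,0,0.6],[0,0,0.06,0,0,0,0.6]],
  ],
)

```text
clock: 28.35
position: [631.7, -103.5, 160.5]
eef_rot: [3.141, 0.0, 1.571]
contact_force: [0.7, 0.7, -4.3]
opening: 0.741
grip_force: 42.7
```

Down 17 mm, slowly.

Emit:
drive_tool(
  rows=[
    [[0,0,0.01,0,0,0,0.6],[0,0,0.02,0,0,0,0.6],[0,0,0.028,0,0,0,0.6],[0,0,0.033,0,0,0,0.6],[0,0,0.033,0,0,0,0.6],[0,0,0.033,0,0,0,0.6]],
  ],
)

```text
clock: 28.95
position: [631.6, -103.6, 143.3]
eef_rot: [3.142, -0.0, 1.571]
contact_force: [-0.2, -0.2, -5.0]
opening: 0.735
grip_force: 42.9
```

Emit:
drive_tool(
  rows=[
    [[0,0,0.0015,0,0,0,0.6],[0,0,0.003,0,0,0,0.6],[0,0,0.003,0,0,0,0.6]],
  ],
)

```text
clock: 29.25
position: [631.7, -103.7, 142.5]
eef_rot: [3.141, 0.0, 1.571]
contact_force: [-2.2, -0.9, 2.7]
opening: 0.744
grip_force: 43.2
```

Emit:
drive_tool(
  rows=[
    [[0,0,0,0,0,0,1],[0,0,0,0,0,0,1],[0,0,0,0,0,0,1],[0,0,-0.04,0,0,0,1],[0,0,-0.1,0,0,0,1],[0,0,-0.16,0,0,0,1],[0,0,-0.2,0,0,0,1],[0,0,-0.2,0,0,0,1]],
  ],
)

```text
clock: 30.05
position: [633.5, -103.3, 245.4]
eef_rot: [3.135, 0.001, 1.571]
contact_force: [0.2, 0.2, -0.2]
opening: 0.998
grip_force: 0.0
```

Emit:
drive_tool(
  rows=[
    [[0.08,-0.05,0,0,0,0,1],[0.16,-0.1,0,0,0,0,1],[0.24,-0.15,0,0,0,0,1],[0.32,-0.2,0,0,0,0,1],[0.4,-0.25,0,0,0,0,1],[0.48,-0.3,0,0,0,0,1],[0.56,-0.35,0.03,0,0,0,1],[0.62,-0.37,0.06,0,0,0,1]],
  ],
)

```text
clock: 30.85
position: [444.0, 208.5, 211.3]
eef_rot: [3.141, 0.0, 1.573]
contact_force: [0.3, 0.2, -0.1]
opening: 1.002
grip_force: 0.0
```

Emit:
drive_tool(
  rows=[
    [[0.02,-0.005,0.02,0,0,0,1],[0.02,-0.005,0.02,0,0,0,1],[0.02,-0.005,0.02,0,0,0,1]],
  ],
)

```text
clock: 31.15
position: [444.0, 215.7, 201.4]
eef_rot: [-3.141, 0.001, 1.571]
contact_force: [-0.1, 0.8, -0.6]
opening: 0.999
grip_force: 0.0
```

```bash
python3 - <<'E'
from h import *
st=env.get_state(); w=env.snapshot("wrist"); print(st["position"],st["joints"].round(2)); np.save("w8.npy",(w,st),allow_pickle=True)
c,Rc=cam(w,st)
for x in([444,216,80],):
    q=K(w)@(Rc.T@(np.array(x)-c)); q/=q[2]; print(q, circ(w,q[:2],x[2],32,st))
t=env.snapshot("side"); im=cv2.resize(t["image"][90:330,120:360,::-1],(420,420))
s0=np.load("side0.npy",allow_pickle=True).item()
o=np.zeros((420,800,3),np.uint8); o[:,:420]=im; o[:285,420:]=cv2.resize(w["image"][...,::-1],(380,285)); cv2.imwrite("pics/c8.png",o)
# tray estimate from w5 and top
T=env.snapshot("top")
w5,st5=np.load("w5.npy",allow_pickle=True)
for cor in[(52,31),(174,46),(169,159),(57,148)]: print(px2w(w5,cor,25,st5).round(1))
E
```

```text
[444.04559325 215.71892802 201.36659946] [ 0.21  0.35 -0.95  1.96  0.34  0.99 -0.89]
[256.58298288 180.31265136   1.        ] (array([444.1844555 , 216.00647678]), np.float64(80.45034790039062))
[ 417.3 -174.4   25. ]
[ 516.  -185.9   25. ]
[ 503.7 -281.    25. ]
[ 402.9 -270.6   25. ]
```

View pics/c8.png

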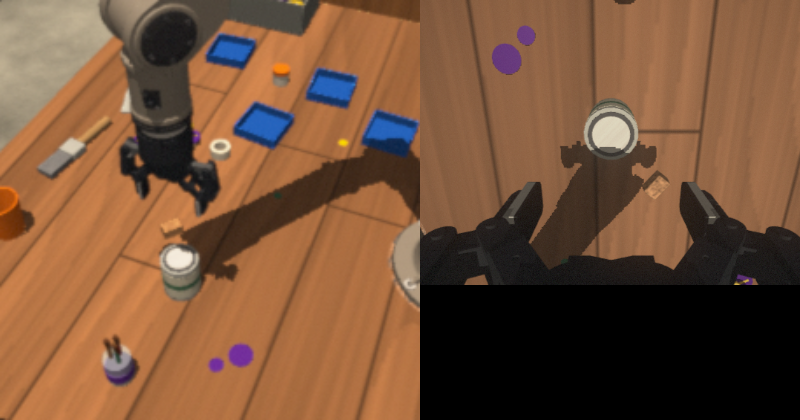

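```bash
python3 - <<'E'
from h import *
w,st=np.load("w8.npy",allow_pickle=True); print(px2w(w,(317,249),10,st))
s=np.load("top0.npy",allow_pickle=True).item(); print(px2w(s,(329/1.5,253/1.5),10))
hsv=cv2.cvtColor(s["image"],cv2.COLOR_RGB2HSV); m=cv2.inRange(hsv,(100,120,50),(125,255,255)); m[:, :295]=0;m[:,340:]=0;m[:165]=0;m[210:]=0
c=cv2.minAreaRect(cv2.findNonZero(m)); print(c,px2w(s,c[0],20))
E
```

```text
[514.30755219 112.11871057  10.        ]
[509.51566145 111.40480718  10.        ]
((316.914794921875, 185.62474060058594), (28.103548049926758, 28.013469696044922), 7.765166282653809) [ 453.23287369 -227.39468641   20.        ]
```

Emit:
drive_tool(
  rows=[
    [[0,0,0.08,0,0,0,1],[0,0,0.14,0,0,0,1],[0,0,0.2,0,0,0,1],[0,0,0.25,0,0,0,1],[0,0,0.29,0,0,0,1],[0,0,0.32,0,0,0,1],[0,0,0.32,0,0,0,1]],
  ],
)

```text
clock: 32.0
position: [443.6, 215.1, 40.5]
eef_rot: [-3.139, 0.001, 1.569]
contact_force: [0.2, -0.1, -0.6]
opening: 1.004
grip_force: 0.0
```

Emit:
drive_tool(
  rows=[
    [[0,0,0,0,0,0,0.6],[0,0,0,0,0,0,0.6],[0,0,0,0,0,0,0.6],[0,0,0,0,0,0,0.6],[0,0,0,0,0,0,0.6]],
  ],
  force=30,
)

```text
clock: 32.5
position: [444.9, 216.7, 43.0]
eef_rot: [3.14, -0.0, 1.57]
contact_force: [-1.1, -0.7, 7.2]
opening: 0.744
grip_force: 33.6
```

Emit:
drive_tool(
  rows=[
    [[0,0,-0.06,0,0,0,0.6],[0,0,-0.12,0,0,0,0.6],[0,0,-0.18,0,0,0,0.6],[0,0,-0.18,0,0,0,0.6],[0,0,-0.18,0,0,0,0.6]],
  ],
)

```text
clock: 33.0
position: [444.5, 216.1, 132.3]
eef_rot: [3.14, -0.0, 1.57]
contact_force: [-0.3, -0.3, -1.1]
opening: 0.738
grip_force: 33.7
```

Weight is 1.1 N: empty, as expected. To the tray.

Emit:
drive_tool(
  rows=[
    [[-0.06,0.01,0,0,0,0,0.6],[-0.14,0.01,0,0,0,0,0.6],[-0.22,0.01,0,0,0,0,0.6],[-0.3,0.01,0,0,0,0,0.6],[-0.38,0.01,0,0,0,0,0.6],[-0.46,0.01,0,0,0,0,0.6],[-0.54,0.015,0,0,0,0,0.6],[-0.62,0.023,0,0,0,0,0.6]],
  ],
)

```text
clock: 33.8
position: [454.1, -95.4, 130.6]
eef_rot: [-3.139, -0.0, 1.571]
contact_force: [0.6, 0.4, -1.0]
opening: 0.741
grip_force: 33.7
```

Emit:
drive_tool(
  rows=[
    [[-0.08,0,0,0,0,0,0.6],[-0.15,0,0,0,0,0,0.6],[-0.21,0,0,0,0,0,0.6],[-0.21,0,0,0,0,0,0.6],[-0.21,0,0,0,0,0,0.6],[-0.21,0,0,0,0,0,0.6]],
  ],
)

```text
clock: 34.4
position: [455.1, -197.3, 131.1]
eef_rot: [-3.141, -0.001, 1.572]
contact_force: [0.0, 0.9, -1.2]
opening: 0.739
grip_force: 33.7
```

```bash
python3 - <<'E'
from h import *
st=env.get_state(); w=env.snapshot("wrist"); print(st["position"]); np.save("w9.npy",(w,st),allow_pickle=True)
t=env.snapshot("side"); o=np.zeros((384,800,3),np.uint8); o[:,:512]=w["image"][...,::-1]; o[:288,512:]=cv2.resize(t["image"][100:220,180:300,::-1],(288,288)); cv2.imwrite("pics/c9.png",o)
E
```

```text
[ 455.05977185 -197.30075942  131.12857897]
```

View pics/c9.png

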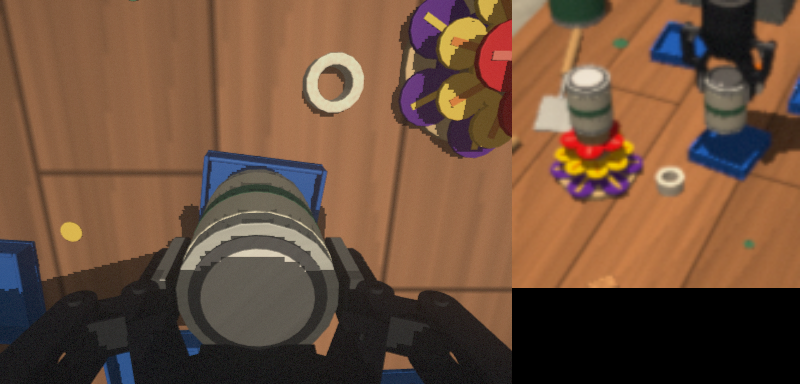

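Stack and tin stand well. The tray's far rim corners are at (206,151) and (327,167).

```bash
python3 - <<'E'
from h import *
w,st=np.load("w9.npy",allow_pickle=True)
a=px2w(w,(206,151),25,st);b=px2w(w,(327,167),25,st);d=(b-a)/np.linalg.norm(b-a);n=np.array([d[1],-d[0],0]);print(a,b,np.linalg.norm(b-a),(a+b)/2+50*n)
E
```

```text
[ 415.11015043 -168.44662882   25.        ] [ 511.39316533 -181.17048548   25.        ] 97.12010855422183 [ 456.70108002 -224.3775992    25.        ]
```

Emit:
drive_tool(
  rows=[
    [[-0.03,0.002,0,0,0,0,0.6],[-0.058,0.002,0,0,0,0,0.6],[-0.058,0.002,0.03,0,0,0,0.6],[-0.058,0.002,0.08,0,0,0,0.6],[-0.058,0.002,0.12,0,0,0,0.6],[-0.058,0.002,0.15,0,0,0,0.6],[-0.058,0.002,0.15,0,0,0,0.6],[-0.058,0.002,0.15,0,0,0,0.6]],
  ],
)

```text
clock: 35.3
position: [456.6, -227.5, 56.7]
eef_rot: [-3.141, -0.001, 1.571]
contact_force: [0.3, -0.7, 0.0]
opening: 0.741
grip_force: 33.7
```

Emit:
drive_tool(
  rows=[
    [[0,0,0.005,0,0,0,0.6],[0,0,0.01,0,0,0,0.6],[0,0,0.014,0,0,0,0.6],[0,0,0.016,0,0,0,0.6],[0,0,0.016,0,0,0,0.6]],
  ],
)

```text
clock: 35.8
position: [456.4, -227.7, 48.8]
eef_rot: [3.142, 0.0, 1.571]
contact_force: [0.2, 1.0, -0.9]
opening: 0.742
grip_force: 33.7
```

Emit:
drive_tool(
  rows=[
    [[0,0,0.002,0,0,0,0.6],[0,0,0.004,0,0,0,0.6],[0,0,0.005,0,0,0,0.6],[0,0,0.005,0,0,0,0.6]],
  ],
)

```text
clock: 36.2
position: [456.6, -227.8, 47.0]
eef_rot: [-3.141, 0.001, 1.571]
contact_force: [-2.2, 0.7, 8.5]
opening: 0.74
grip_force: 34.8
```

Landed in the tray. Release and lift.

Emit:
drive_tool(
  rows=[
    [[0,0,0,0,0,0,1],[0,0,0,0,0,0,1],[0,0,0,0,0,0,1],[0,0,-0.06,0,0,0,1],[0,0,-0.14,0,0,0,1],[0,0,-0.22,0,0,0,1],[0,0,-0.3,0,0,0,1],[0,0,-0.3,0,0,0,1]],
  ],
)

```text
clock: 37.0
position: [459.8, -228.4, 201.3]
eef_rot: [3.134, 0.004, 1.57]
contact_force: [0.1, -0.3, -0.1]
opening: 0.999
grip_force: 0.0
```

Emit:
drive_tool(
  rows=[
    [[-0.08,0,0,0,0,0,1],[-0.16,0,0,0,0,0,1],[-0.24,0,0,0,0,0,1],[-0.3,0,0,0,0,0,1],[-0.3,0,0,0,0,0,1]],
  ],
)

```text
clock: 37.5
position: [454.7, -382.9, 194.8]
eef_rot: [-3.14, 0.001, 1.563]
contact_force: [0.3, 0.5, 0.5]
opening: 1.004
grip_force: 0.0
```

```bash
python3 - <<'E'
from h import *
o=np.zeros((384,800,3),np.uint8)
t=env.snapshot("side");u=env.snapshot("top")
o[:,:400]=cv2.resize(t["image"][90:320,130:370,::-1],(400,384)); o[:320,400:]=cv2.resize(u["image"][70:230,120:320,::-1],(400,320)); cv2.imwrite("pics/c10.png",o)
for n,uv,z,r in(("stack tin",(0,0,182),182,32),("tray tin",0,84,32)):
    x=np.array([631.7,-103.7,182]) if z==182 else np.array([456.5,-227.7,84])
    for nm,s in(("top",u),("side",t)):
        c,Rc=cam(s); q=K(s)@(Rc.T@(x-c)); q/=q[2]; print(n,nm,*circ(s,q[:2],z,r))
E
```

```text
stack tin top [ 629.0329868  -103.78218234] 43.81657028198242
stack tin side [637.59053345 -97.2677948 ] 27.23276138305664
tray tin top [ 453.83441162 -228.15840454] 52.96989059448242
tray tin side [ 455.43574905 -225.36847992] 24.37969207763672
```

View pics/c10.png

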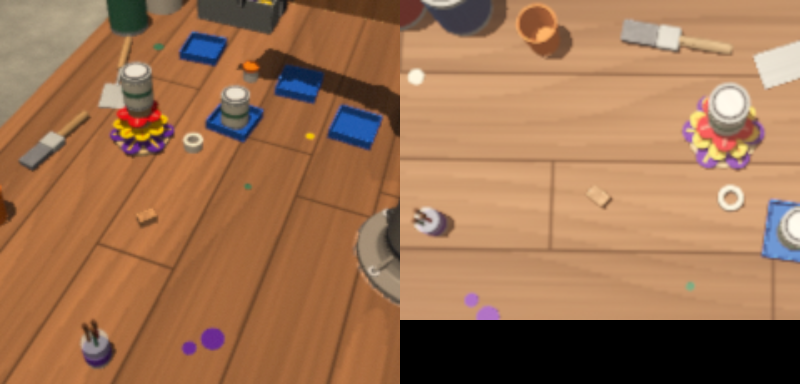

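The flower is stacked with the full tin on top at (730,103), the empty tin stands in the left tray and the jar at (430,220) is unmoved. Handing in.

```bash
python3 -c "
from workcell import env
print(env.job_done())"
```

```text
the job is handed in; nothing more can be done
None
```

I handed the job in at about 37 s: the flower is stacked purple, yellow, red on the stand with the full tin upright on the red hub, the empty tin stands upright in the leftmost blue tray, and the final pictures show the brush jar still in its place.

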